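Switch off the desk power block and point out its free socket

TASK

I want to plug something into the power block on the desk: switch it off first by pressing the raised half of its dark grey rocker switch right down, then show me which socket is still free by pointing straight down at its middle with your fingertips about two centimetres above the block's face, without touching the socket. Keep pointing there for at least two seconds and finish in that pose, with the switch still off. Leave the two chargers plugged in as they are, and do not move the mouse or the mug.

Things in the scene. Friction and masses are not known exactly. Their poses are not given: they have to be found in the camera images.
- power_block: white desk power block screwed to the desk, 233 mm long (its y axis), 62 mm wide (its x axis), 44 mm high; it lies at any yaw. Origin: centre of its underside, on the desk. Three socket modules with centres at y = -76.5, -22.5 and 31.5 mm, in changing order, then the rocker at y = +81 mm. It cannot move
- rocker (a joint): dark grey rocker, 26 mm wide (block's y), 38 mm long (block's x), V-shaped top: two 19 mm halves meet on the tilting axis, 46 mm above the desk, 2 mm above the block's face. 0 = on: the half on the block's -x side is raised, its end 6 mm above the axis, the other is level. 0.32 = fully off: pressed half level at 46 mm, the other raised. Starts within 0.03 of on; takes about 4 N; stays where left
- rocker_raised (a point): point on the top of the rocker's half that is raised at the start (the one to press), 16 mm out from the tilting axis towards the block's -x (the left half, seen from above with the switch end of the block pointing up in the picture); 5 mm above the axis when on; it goes down with that half
- free_socket: the socket module with nothing in it: white, 60 x 54 mm with an empty round recess, 40 mm across and 17.5 mm deep, with two dark pin holes and two earth clips in it. Takes any one of the three socket places. Origin: centre of its underside, 12 mm above the desk; z up, same yaw as the block. It cannot move
- free_socket_face (a point): middle of the free socket's mouth, level with the block's face, 44 mm above the desk; z up, same yaw as the block
- cube_charger: white charger plugged into one of the other sockets, 42 x 42 mm, standing 30 mm above the block's face; loose, can be knocked or pulled out. Origin: centre of the plug's foot, 26.5 mm above the desk, z up
- round_charger: grey round charger plugged into the remaining socket, 42 mm across, standing 24 mm above the block's face; loose. Origin: centre of the plug's foot, 26.5 mm above the desk, z up
- mouse: black computer mouse, 100 x 60 x 32 mm, loose on the desk to the left of the block; origin: centre of its underside
- mug: white mug, 80 mm across, 92 mm high, with a handle, loose on the desk to the right of the block; origin: centre of its underside
There are look-alikes about, which are no part of the job. What is shaped like the power_block but orange is not meant.

How it is judged:
By the outcome, as a careful person would: the job done as asked, in the order asked, and still so for the second after the job is handed in, with the robot touching nothing.
It also fails if it takes over 35 s, if anything falls off the work surface, if the arm or the gripper's body presses on something with over 40 N, if the wrist force passes 120 N, or if a joint passes its speed limit or range.

ROBOT

A 7-joint arm with a two-finger parallel gripper is mounted at the origin on the work surface. World frame = base frame: x ahead of the robot, y to its left, z up, the work surface at z = 0. Lengths are in m, angles in rad, forces in N, time in s.
With the tool pointing down it reaches from about 0.4 to 0.85 m from the base axis. Payload 10.4 kg.
Tool frame: the origin (TCP) lies between the finger pads, 19 mm behind the fingertips; this is the grasp point; z points along the fingers, y is the line along which they close (so a half turn about z gives the same grasp; the last joint's range is limited). The gripper opens to 87 mm and grips with 3 to 60 N. Pads are 19 mm wide; open, the fingers measure 117 mm over their backs; the gripper's body (75 mm by 190 mm) begins 51 mm behind the grasp point.
Start: joints at [1.256, 0.332, -0.065, 1.46, 0.022, 1.35, -0.088], TCP at [0.18, -0.599, 0.241] pointing down, gripper open.
Joint ranges: [-2.6, 2.6], [-0.5, 2.12], [-1.47, 1.34], [0.16, 2.42], [-1.27, 4.41], [0.06, 2.06], [-2.6, 2.6]. Speed limits (rad/s): [2.22, 2.22, 2.79, 2.79, 3.14, 3.14, 3.14].

INTERFACE

Orientations are given as a unit quaternion [x, y, z, w].
In Python, from bench import sensors, eyes, order gives the robot as it stands.
- The arm moves only by the tool arm_command, never from a script. Its argument "steps" is a list of rows, each an object with "rot": the turn, a rotation vector about the world's x, y, z in degrees, a list of three; "slide": the shift along the world's x, y, z in m, a list of three; "grip": the opening, from 0 (shut) to 1 (fully open). A call has exactly 8 rows; each row shifts and turns the commanded pose from where the row before left it; what a row does not reach is not made up. A row lasts 1/8 s, in which the tool goes at most 62.5 mm and 10.7 degrees, less where a joint would pass 70% of its speed; a pose out of reach is approached as far as the arm can. A call with a gripper value outside its range is refused whole. The fingers move at their own pace and stop on an object; "newtons" is the grip in N (left out, the last holds). Time passes only in rows, so rows that do not move let the fingers close, or fill a call up. It gives the time, the measured TCP pose, the force, the opening and the grip force at its end, in the units of the state.
- sensors.read_state(): the state, without advancing time (a new reading comes with each control period).
- eyes.camera(name): name is "scene" or "side" or "wrist"; returns a dict with "pixels" (420x560x3 uint8, red, green, blue), "intrinsics" (3x3 intrinsics, pixels), "pose" (4x4, takes a point from camera to world coordinates). Camera axes: x right, y down, z forward; pixel columns grow to the right and rows downward; lengths in m; the calibration is good to about 2 mm. A picture is of the moment at which its call begins. There is no depth.
- order.close_job(): hands the job in; it is judged then, once.
Trained networks look in a picture, given as the dict that the camera call returned (one of the last four; its "shot" number tells which), for a name from the list of things; names that differ only in an ending like _2 or _b are one class to them, and where a whole thing is asked for, a point or a joint stands for the part that bears it (a point fixed in the world has none). Each returns a list of dicts, best first, with "conf" (0 to 1); they miss things now and then, are a little off and sometimes report something else, mostly with a low value. They report only what shows in the picture. A call takes as long as a camera call. They do not tell look-alikes from the thing itself.
- eyes.look_for(name, picture): "bbox" ([left, top, right, bottom] in pixels, round what is visible of it).
The state is a dict: "time": time; "joint_positions": joint angles; "joint_vel": joint speeds; "joint_torque": joint torques, N m; "ee_pos": TCP position; "eef_rot": TCP orientation; "ft_force": force on the tool from outside, world axes, zero at the start; "torque": the same for the moment, N m; "width": finger opening in m; "grip_force": force on a finger pad.
Only numpy, scipy, OpenCV 4.12 (cv2) and the standard library are available. Lean on these libraries where they do the work, as an engineer would, in place of code of your own. Each camera call takes 0.05 s, during which the arm holds its last target. There are 200 camera calls.

## Working session

There is one attempt and no reset: what is moved stays moved. The work goes in short steps, Python scripts to look and compute and a tool call to move; the robot and the scene stay as the last step left them, time stands still between calls to the robot, and variables do not carry over. Pictures are saved under pics/ and viewed, at most 10 in all, crops included, and the job is handed in when it is done.

Besides the shell and the picture viewer there is one more tool, called after "Request:" as name(argument=value, ...), one argument or row to a line, values as JSON. arm_command: Moves the arm, as the interface text tells. Its arguments: {"type":"object","properties":{"steps":{"type":"array","items":{"type":"object","properties":{"rot":{"type":"array","items":{"type":"number"}},"slide":{"type":"array","items":{"type":"number"}},"grip":{"type":"number"}}}},"newtons":{"type":"number"}},"required":["steps"]}

```bash
mkdir -p pics
cat > h.py <<'E'
import numpy as np, cv2
from bench import sensors, eyes, order
def shot(n,f=None):
    p=eyes.camera(n)
    if f: cv2.imwrite('pics/'+f,np.ascontiguousarray(p['pixels'][:,:,::-1]))
    return p
def toworld(p,uv,z):
    K=np.array(p['intrinsics']);T=np.array(p['pose'])
    d=T[:3,:3]@np.linalg.solve(K,[uv[0],uv[1],1]);o=T[:3,3]
    return o+d*(z-o[2])/d[2]
def topix(p,X):
    K=np.array(p['intrinsics']);T=np.array(p['pose'])
    c=K@(T[:3,:3].T@(np.array(X)-T[:3,3]));return c[:2]/c[2]
E
python3 - <<'E'
from h import *
np.set_printoptions(precision=3,suppress=True)
s=sensors.read_state();print(s['ee_pos'],s['eef_rot'],s['width'],s['ft_force'])
for n in ['scene','side']:
    p=shot(n,n+'1.png');print(n,np.array(p['pose'])[:3].tolist(),p['intrinsics'][0][0])
    for t in ['power_block','rocker','free_socket','cube_charger','round_charger','mouse','mug']:
        print(t,[(np.round(r['bbox']),round(r['conf'],2)) for r in eyes.look_for(t,p)[:3]])
E
```

```text
[ 0.18  -0.598  0.24 ] [ 0.989  0.145 -0.    -0.001] 0.08696637868629137 [ 0.086 -0.279 -0.569]
scene [[-0.865509186456853, 0.43371616945955954, -0.2505676206298873, 0.8257096078429363], [0.5008407550102076, 0.7421254265168051, -0.44543056634907247, 0.4558219956691866], [-0.0072378366658657975, -0.511018723401185, -0.8595391079257659, 0.9774061192700265]] 522.9744185979823
power_block [(array([224., 204., 312., 308.]), 0.72), (array([252., 107., 329., 192.]), 0.65), (array([121., 146., 206., 245.]), 0.56)]
rocker [(array([260., 159., 278., 171.]), 0.74), (array([235., 272., 258., 291.]), 0.59)]
free_socket [(array([276., 208., 317., 247.]), 0.8)]
cube_charger [(array([264., 223., 292., 253.]), 0.76)]
round_charger [(array([252., 245., 274., 273.]), 0.94)]
mouse [(array([333., 335., 396., 385.]), 0.91)]
mug [(array([188.,  73., 229., 124.]), 0.59)]
side [[-0.7408623689303778, -0.46530500943814057, 0.484369898419215, 0.017055809268425752], [-0.67141537501938, 0.532400935699699, -0.5155100754143126, 0.5925540397004048], [-0.018009566637044915, -0.7071354126741616, -0.706848755853534, 0.8764971598277657]] 473.9850472308413
power_block [(array([244., 148., 324., 184.]), 0.94), (array([312., 200., 416., 247.]), 0.85), (array([203., 212., 301., 265.]), 0.56)]
rocker [(array([254., 151., 258., 159.]), 0.56), (array([327., 202., 337., 214.]), 0.54)]
free_socket [(array([265., 226., 296., 256.]), 0.78)]
cube_charger [(array([248., 214., 274., 239.]), 0.88)]
round_charger [(array([230., 212., 248., 233.]), 0.81)]
mouse [(array([160., 297., 205., 339.]), 0.9)]
mug [(array([359., 137., 391., 182.]), 0.96)]
```

View pics/scene1.png

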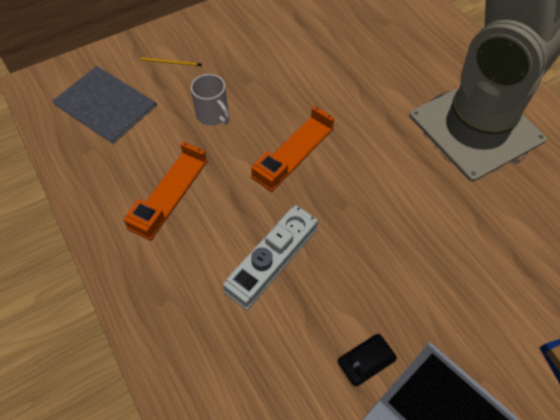

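View pics/side1.png

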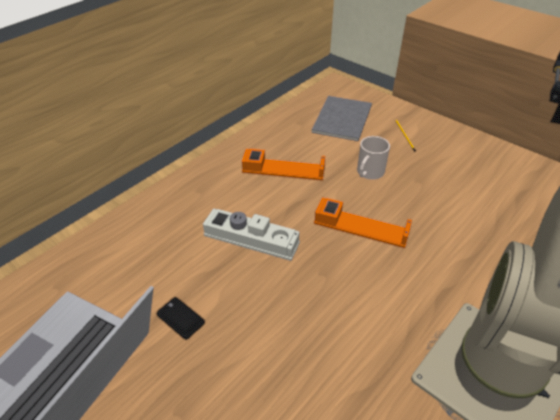

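The scene picture shows the white block running from (310,210) to (235,300). The rocker is at about (246,281), then the round charger (261,259), the cube (279,238) and the free socket (297,224) at the end near the robot. The side picture agrees: rocker (220,219), free socket (282,238). Two orange decoys lie towards the mug.

```bash
cat > fit.py <<'E'
from h import *
from scipy.optimize import least_squares
def model(q,P):
    c,s=np.cos(q[2]),np.sin(q[2]);P=np.atleast_2d(P)
    return np.c_[q[0]+c*P[:,0]-s*P[:,1],q[1]+s*P[:,0]+c*P[:,1],P[:,2]]
E
python3 - <<'E'
from fit import *
np.set_printoptions(precision=3,suppress=True)
a=shot('scene');b=shot('side')
for p,r,f in((a,(246,281),(297,224)),(b,(220,219),(282,238))):
    R=toworld(p,r,.047);F=toworld(p,f,.044);d=R-F
    print(R,F,np.hypot(*d[:2]),np.degrees(np.arctan2(-d[0],d[1])), (R+F)/2)
for n,p,bb in(('a',a,(210,190,330,320)),('b',b,(190,195,315,275))):
    x0,y0,x1,y1=bb
    im=cv2.resize(p['pixels'][y0:y1,x0:x1,::-1].copy(),None,fx=4.5,fy=4.5,interpolation=cv2.INTER_CUBIC);cv2.imwrite(f'pics/crop_{n}.png',im)
for t in['mouse','mug']:
    for p in(a,b):
        r=eyes.look_for(t,p)[0]['bbox'];print(t,toworld(p,((r[0]+r[2])/2,(r[1]+r[3])/2),.02))
E
```

```text
[0.67  0.086 0.047] [0.519 0.028 0.044] 0.1622441771020735 -68.7411272265491 [0.595 0.057 0.045]
[0.668 0.087 0.047] [0.514 0.032 0.044] 0.16340680679171962 -70.24072343946455 [0.591 0.059 0.045]
mouse [0.554 0.32  0.02 ]
mouse [0.529 0.327 0.02 ]
mug [ 0.515 -0.389  0.02 ]
mug [ 0.53  -0.387  0.02 ]
```

Request:
arm_command(
  steps=[
    {"slide":[0.026,0.041,0],"rot":[0,0,5.9],"grip":0},
    {"slide":[0.026,0.041,0],"rot":[0,0,5.9],"grip":0},
    {"slide":[0.026,0.041,0],"rot":[0,0,5.9],"grip":0},
    {"slide":[0.026,0.041,0],"rot":[0,0,5.9],"grip":0},
    {"slide":[0.026,0.041,0],"rot":[0,0,5.9],"grip":0},
    {"slide":[0.026,0.041,0],"rot":[0,0,5.9],"grip":0},
    {"slide":[0.026,0.041,0],"rot":[0,0,5.9],"grip":0},
    {"slide":[0.026,0.041,0],"rot":[0,0,5.9],"grip":0},
  ],
  newtons=10,
)

```text
time: 2.1
ee_pos: [0.3885, -0.2692, 0.2416]
eef_rot: [0.848, 0.531, 0.0, 0.0]
ft_force: [0.8, 0.2, 0.4]
width: 0.0152
grip_force: 0.0
```

Request:
arm_command(
  steps=[
    {"slide":[0.026,0.041,0],"rot":[0,0,5.9],"grip":0},
    {"slide":[0.026,0.041,0],"rot":[0,0,5.9],"grip":0},
    {"slide":[0.026,0.041,0],"rot":[0,0,5.9],"grip":0},
    {"slide":[0.026,0.041,0],"rot":[0,0,5.9],"grip":0},
    {"slide":[0.026,0.041,0],"rot":[0,0,5.9],"grip":0},
    {"slide":[0.026,0.041,0],"rot":[0,0,5.9],"grip":0},
    {"slide":[0.026,0.041,0],"rot":[0,0,5.9],"grip":0},
    {"slide":[0,0,0],"rot":[0,0,5.9],"grip":0},
  ],
)

```text
time: 3.1
ee_pos: [0.5706, 0.0209, 0.2412]
eef_rot: [0.562, 0.827, 0.001, -0.001]
ft_force: [-0.4, -0.4, -0.2]
width: 0.0007
grip_force: 0.0
```

Run:
```python
from h import *
np.set_printoptions(precision=3,suppress=True)
s=sensors.read_state();print(s['time'],s['ee_pos'],s['eef_rot'],s['joint_positions'],s['width'])
p=shot('wrist','w1.png');print(np.array(p['pose']),p['intrinsics'][0][0])
for t in['power_block','rocker','free_socket','cube_charger','round_charger']:
    print(t,[(np.round(r['bbox']),round(r['conf'],2)) for r in eyes.look_for(t,p)[:2]])
```

```text
3.1 [0.571 0.021 0.241] [ 0.562  0.827  0.001 -0.001] [ 0.508  0.297 -0.751  1.577  0.204  1.348  0.112] 0.0007200247759126575
[[ 0.929  0.354  0.105  0.543]
 [ 0.369 -0.892 -0.262  0.093]
 [ 0.001  0.282 -0.959  0.386]
 [ 0.     0.     0.     1.   ]] 296.24564199195794
power_block [(array([212., 145., 413., 204.]), 0.94), (array([ 25., 242., 214., 281.]), 0.67)]
rocker [(array([373., 160., 399., 194.]), 0.79)]
free_socket [(array([224., 143., 271., 199.]), 0.6)]
cube_charger [(array([273., 156., 315., 198.]), 0.62), (array([221., 142., 269., 197.]), 0.3)]
round_charger [(array([323., 159., 362., 199.]), 0.59)]
```

View pics/w1.png

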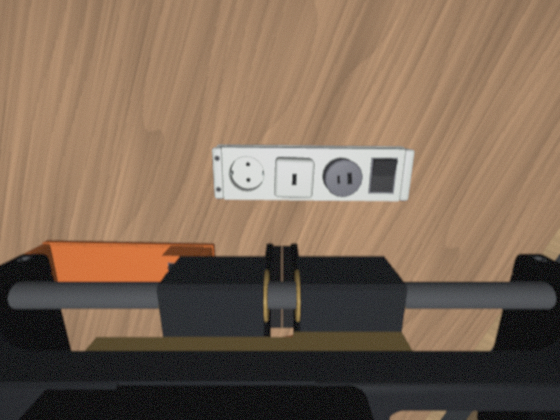

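View pics/crop_a.png

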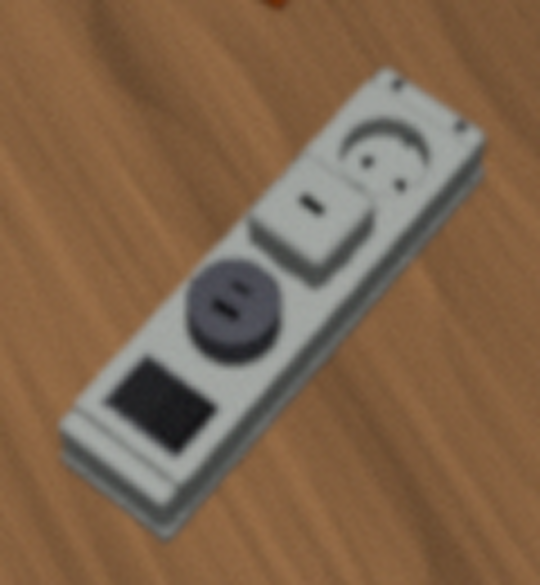

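The wrist picture shows the block's face with corners at about (214,148), (412,151), (410,200) and (216,199). The free socket is at (247,173) on the left, then the cube (294,178), the round charger (343,177) and the rocker (383,175). The rocker's raised half is on the upper side. The scene crop confirms the same order. Next I'll fit the block pose to all of these points.

```bash
cat >> fit.py <<'E'
C=np.array([[-31,-116.5,44],[-31,116.5,44],[31,116.5,44],[31,-116.5,44]])/1e3
RK=np.array([0,81,47])/1e3; FS=np.array([0,-76.5,44])/1e3
def solve(obs,q0):
    f=lambda q:np.concatenate([(topix(p,model(q,X)[0])-uv) for p,X,uv in obs for uv in[np.array(uv)]])
    r=least_squares(f,q0,loss='soft_l1');return r.x,r.fun.reshape(-1,2)
E
python3 - <<'E'
from fit import *
np.set_printoptions(precision=4,suppress=True)
w=shot('wrist');a=shot('scene')
ow=[(w,C[0],(214,148)),(w,C[1],(412,151)),(w,C[2],(410,200)),(w,C[3],(216,199)),(w,RK,(383,175)),(w,FS,(247,173))]
oa=[(a,C[0],(317.8,220)),(a,C[1],(246.7,301.1)),(a,C[2],(223.8,284.4)),(a,C[3],(296.2,205.1)),(a,RK,(246,280)),(a,FS,(295.6,226.2))]
for o in(ow,oa,ow+oa):
    q,r=solve(o,[.593,.058,-1.21]);print(q,np.degrees(q[2]));print(r.round(1).tolist())
print('raised',model(q,[-.016,.081,.051]),'face',model(q,FS), sensors.read_state()['ee_pos'])
E
```

```text
[ 0.5972  0.0493 -1.2126] -69.47954360043033
[[-3.0, -1.7], [5.2, -3.1], [0.0, 1.0], [-1.8, 0.6], [0.8, 0.4], [0.2, 0.9]]
[ 0.5935  0.0559 -1.2058] -69.0850044282893
[[2.1, -0.0], [-0.2, 2.8], [-1.9, 0.2], [-0.3, -1.2], [0.1, 0.0], [0.4, -1.2]]
[ 0.5965  0.0504 -1.2116] -69.41993302247539
[[-3.4, -2.7], [5.1, -4.4], [-0.1, -0.1], [-2.1, -0.3], [0.7, -0.8], [-0.1, -0.1], [-0.4, -1.1], [-3.3, 1.0], [-4.8, -1.6], [-2.6, -2.4], [-2.8, -1.7], [-2.1, -2.5]]
raised [[0.6667 0.0939 0.051 ]] face [[0.5249 0.0235 0.044 ]] [0.5697 0.0157 0.2415]
```

Run:
```python
from h import *
p=shot('wrist')
import pickle;pickle.dump({k:np.array(p[k]) for k in('pixels','pose','intrinsics')},open('w2.pkl','wb'))
im=cv2.resize(p['pixels'][130:215,200:420,::-1].copy(),None,fx=3.6,fy=3.6,interpolation=cv2.INTER_CUBIC);cv2.imwrite('pics/w2c.png',im)
```

```text
(no output)
```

View pics/w2c.png

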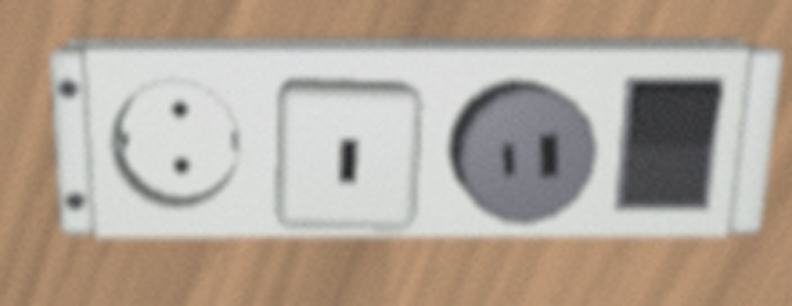

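View pics/crop_b.png

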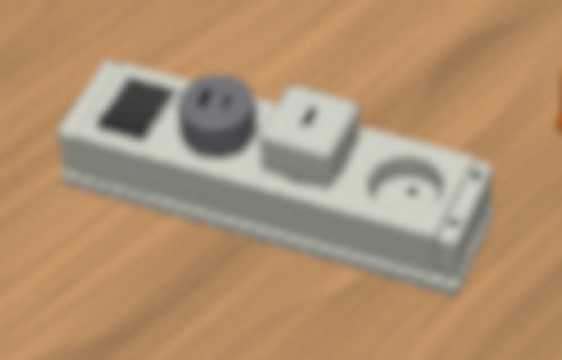

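The settled wrist crop puts the socket mouth at crop pixel (176,143), the rocker at (669,146) and the face corners at (52,50), (780,53), (760,233) and (65,235). The side crop has its corners at (447,240), (60,133), (110,62) and (492,160), with the rocker at (136,108) and the mouth at (405,187).

Run:
```python
from fit import *
import pickle
np.set_printoptions(precision=4,suppress=True)
w=pickle.load(open('w2.pkl','rb'));a=shot('scene');b=shot('side')
W=np.array([(52,50),(780,53),(760,233),(65,235),(669,146),(176,143)])/3.6+[200,130]
A=[(317.8,220),(246.7,301.1),(223.8,284.4),(296.2,205.1),(246,280),(295.6,226.2)]
B=np.array([(447,240),(60,133),(110,62),(492,160),(136,108),(405,187)])/4.5+[190,195]
M=list(C)+[RK,FS]
os=[[(p,m,u) for m,u in zip(M,U)] for p,U in((w,W),(a,A),(b,B))]
for o in os+[sum(os,[])]:
    q,r=solve(o,[.593,.058,-1.21]);print(q,np.degrees(q[2]));print(r.round(1).tolist())
    print('raised',model(q,[-.016,.081,.051]),'face',model(q,FS))
R=toworld(w,W[4],.047);F=toworld(w,W[5],.044);print(R,F,np.linalg.norm(R-F))
```

```text
[ 0.5974  0.0547 -1.2066] -69.13245046300436
[[-2.0, -1.4], [2.8, -1.7], [1.3, 1.9], [-2.3, 0.9], [0.2, 0.3], [-0.1, 0.4]]
raised [[0.6674 0.0985 0.051 ]] face [[0.5259 0.0275 0.044 ]]
[ 0.5935  0.0559 -1.2058] -69.0850044282893
[[2.1, -0.0], [-0.2, 2.8], [-1.9, 0.2], [-0.3, -1.2], [0.1, 0.0], [0.4, -1.2]]
raised [[0.6634 0.0998 0.051 ]] face [[0.522  0.0286 0.044 ]]
[ 0.5929  0.0569 -1.2056] -69.0776769976054
[[2.4, 1.4], [-1.9, -0.2], [-1.7, -1.1], [1.1, 0.7], [-0.2, -0.4], [0.2, -0.6]]
raised [[0.6628 0.1008 0.051 ]] face [[0.5214 0.0296 0.044 ]]
[ 0.5958  0.0551 -1.2047] -69.02705365536008
[[-3.4, -2.0], [1.6, -2.8], [0.3, 0.9], [-3.5, 0.3], [-1.0, -0.7], [-1.3, -0.3], [0.9, 0.1], [-1.4, 3.1], [-3.1, 0.5], [-1.5, -1.1], [-1.1, 0.3], [-0.8, -1.0], [1.9, 0.3], [-2.1, -1.1], [-1.9, -2.0], [0.6, -0.4], [-0.5, -1.4], [-0.2, -1.7]]
raised [[0.6657 0.0991 0.051 ]] face [[0.5243 0.0277 0.044 ]]
[0.6728 0.0838 0.047 ] [0.5259 0.028  0.044 ] 0.15717056657497624
```

Request:
arm_command(
  steps=[
    {"slide":[0.025,0.022,0],"rot":[0,0,-0.6],"grip":0},
    {"slide":[0.025,0.022,0],"grip":0},
    {"slide":[0.025,0.022,0],"grip":0},
    {"slide":[0.02,0.0185,-0.03],"grip":0},
    {"slide":[0,0,-0.04],"grip":0},
    {"slide":[0,0,-0.04],"grip":0},
    {"slide":[0,0,-0.03],"grip":0},
    {"slide":[0,0,-0.01],"grip":0},
  ],
)

```text
schema error: expected keys rot, slide, grip
```

Run:
```python
from h import *
for i in range(4): a=shot('scene')
b=shot('side')
s=sensors.read_state();print(s['time'],s['ee_pos'],s['eef_rot'],s['ft_force'])
A=a['pixels'][225:325,200:300,::-1];B=b['pixels'][170:270,180:280,::-1]
cv2.imwrite('pics/p1.png',cv2.resize(np.hstack([A,B]),None,fx=4,fy=4,interpolation=cv2.INTER_CUBIC))
```

```text
3.9 [0.56980461 0.01638532 0.24130459] [5.65640270e-01 8.24652098e-01 4.66475748e-05 2.94035540e-05] [-0.73291389  0.47286147 -0.757149  ]
```

View pics/p1.png

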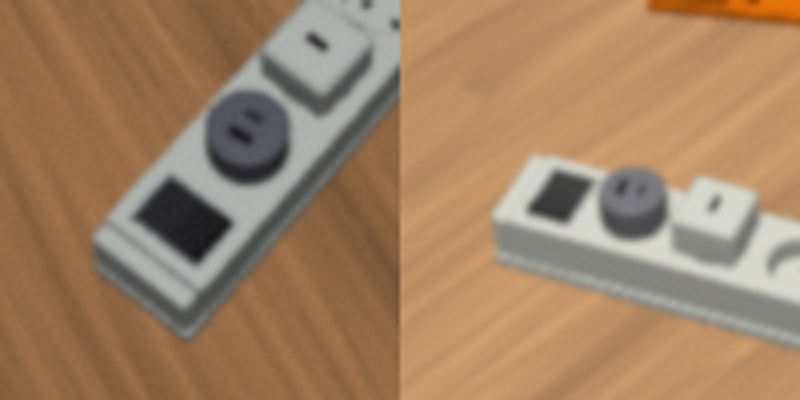

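The call was refused because some rows had no "rot". The arm did not move, and the picture shows only the untouched block. I'll resend it with every key filled in.

Request:
arm_command(
  steps=[
    {"slide":[0.025,0.022,0],"rot":[0,0,0],"grip":0},
    {"slide":[0.025,0.022,0],"rot":[0,0,0],"grip":0},
    {"slide":[0.025,0.022,0],"rot":[0,0,0],"grip":0},
    {"slide":[0.02,0.018,-0.03],"rot":[0,0,0],"grip":0},
    {"slide":[0,0,-0.04],"rot":[0,0,0],"grip":0},
    {"slide":[0,0,-0.04],"rot":[0,0,0],"grip":0},
    {"slide":[0,0,-0.03],"rot":[0,0,0],"grip":0},
    {"slide":[0,0,-0.01],"rot":[0,0,0],"grip":0},
  ],
)

```text
time: 4.9
ee_pos: [0.6638, 0.1001, 0.0892]
eef_rot: [0.566, 0.825, -0.001, -0.001]
ft_force: [-0.2, -0.8, 0.2]
width: 0.0007
grip_force: 0.0
```

Run:
```python
from h import *
for i in range(4): a=shot('scene')
b=shot('side')
s=sensors.read_state();print(s['time'],s['ee_pos'],s['eef_rot'],s['ft_force'])
A=a['pixels'][225:325,200:300,::-1];B=b['pixels'][170:270,180:280,::-1]
cv2.imwrite('pics/p2.png',cv2.resize(np.hstack([A,B]),None,fx=4,fy=4,interpolation=cv2.INTER_CUBIC))
t=np.array(s['ee_pos'])-[0,0,.019];print((topix(a,t)-[200,225])*4,(topix(b,t)-[180,170])*4+[400,0])
```

```text
5.15 [0.66566133 0.10066317 0.092953  ] [5.65613488e-01 8.24669647e-01 8.37956061e-04 8.08472728e-04] [-0.49765246 -0.7188649   0.53844294]
[204.69558369 220.84561552] [541.17895076 178.40709597]
```

View pics/p2.png

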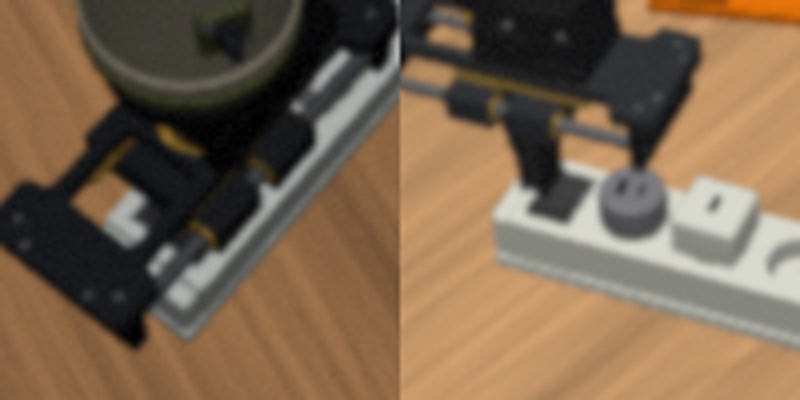

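The fingertips are above the near (-x) half of the rocker, at about (541,178) in the picture, and clear of the round charger. I'll press slowly.

Request:
arm_command(
  steps=[
    {"slide":[0,0,-0.008],"rot":[0,0,0],"grip":0},
    {"slide":[0,0,-0.002],"rot":[0,0,0],"grip":0},
    {"slide":[0,0,-0.002],"rot":[0,0,0],"grip":0},
    {"slide":[0,0,-0.002],"rot":[0,0,0],"grip":0},
    {"slide":[0,0,-0.002],"rot":[0,0,0],"grip":0},
    {"slide":[0,0,-0.002],"rot":[0,0,0],"grip":0},
    {"slide":[0,0,-0.002],"rot":[0,0,0],"grip":0},
    {"slide":[0,0,-0.002],"rot":[0,0,0],"grip":0},
  ],
)

```text
time: 6.15
ee_pos: [0.6649, 0.1007, 0.0695]
eef_rot: [0.566, 0.825, 0.0, 0.0]
ft_force: [-1.9, 0.9, 4.1]
width: 0.0005
grip_force: 2.0
```

Request:
arm_command(
  steps=[
    {"slide":[0,0,-0.001],"rot":[0,0,0],"grip":0},
    {"slide":[0,0,-0.001],"rot":[0,0,0],"grip":0},
    {"slide":[0,0,-0.001],"rot":[0,0,0],"grip":0},
    {"slide":[0,0,-0.001],"rot":[0,0,0],"grip":0},
    {"slide":[0,0,0],"rot":[0,0,0],"grip":0},
    {"slide":[0,0,0],"rot":[0,0,0],"grip":0},
    {"slide":[0,0,0],"rot":[0,0,0],"grip":0},
    {"slide":[0,0,0],"rot":[0,0,0],"grip":0},
  ],
)

```text
time: 7.15
ee_pos: [0.665, 0.1002, 0.0653]
eef_rot: [0.566, 0.825, 0.0, 0.0]
ft_force: [0.6, 1.3, 2.5]
width: 0.0007
grip_force: 1.1
```

Request:
arm_command(
  steps=[
    {"slide":[0,0,-0.001],"rot":[0,0,0],"grip":0},
    {"slide":[0,0,-0.001],"rot":[0,0,0],"grip":0},
    {"slide":[0,0,0],"rot":[0,0,0],"grip":0},
    {"slide":[0,0,0],"rot":[0,0,0],"grip":0},
    {"slide":[0,0,0],"rot":[0,0,0],"grip":0},
    {"slide":[0,0,0],"rot":[0,0,0],"grip":0},
    {"slide":[0,0,0],"rot":[0,0,0],"grip":0},
    {"slide":[0,0,0],"rot":[0,0,0],"grip":0},
  ],
)

```text
time: 8.15
ee_pos: [0.6651, 0.1003, 0.065]
eef_rot: [0.566, 0.825, 0.0, 0.001]
ft_force: [-5.7, -0.1, 15.9]
width: 0.0005
grip_force: 8.1
```

The tip stopped firmly at 46 mm with about 16 N, so the pressed half is level. Now I'll lift and cross over to the free socket.

Request:
arm_command(
  steps=[
    {"slide":[0,0,0.02],"rot":[0,0,0],"grip":0},
    {"slide":[0,0,0.04],"rot":[0,0,0],"grip":0},
    {"slide":[0,0,0.04],"rot":[0,0,0],"grip":0},
    {"slide":[-0.035,-0.018,0],"rot":[0,0,0],"grip":0},
    {"slide":[-0.035,-0.018,0],"rot":[0,0,0],"grip":0},
    {"slide":[-0.035,-0.018,0],"rot":[0,0,0],"grip":0},
    {"slide":[-0.036,-0.018,0],"rot":[0,0,0],"grip":0},
    {"slide":[0,0,0],"rot":[0,0,0],"grip":0},
  ],
)

```text
time: 9.15
ee_pos: [0.5221, 0.0261, 0.1637]
eef_rot: [0.567, 0.824, -0.001, 0.001]
ft_force: [0.0, 0.6, -1.1]
width: 0.0003
grip_force: 0.0
```

Run:
```python
from fit import *
np.set_printoptions(precision=4,suppress=True)
for i in range(6): a=shot('scene')
b=shot('side');w=shot('wrist')
s=sensors.read_state();print(s['time'],s['ee_pos'],s['eef_rot'],s['ft_force'])
A=a['pixels'][200:320,215:335,::-1];B=b['pixels'][170:290,200:320,::-1]
top=cv2.resize(np.hstack([A,B]),(800,400),interpolation=cv2.INTER_CUBIC)
wr=cv2.resize(w['pixels'][100:300,140:540,::-1],(800,400))[:200*2]
cv2.imwrite('pics/p3.png',cv2.resize(np.vstack([top,wr]),(600,600)))
cv2.imwrite('pics/w3.png',w['pixels'][:,:,::-1]);np.save('w3.npy',[np.vstack([np.array(w['pose']),np.c_[np.array(w['intrinsics']),[0]*3]])])
for X in([.524,.028,.044],[.665,.0995,.047]):print(topix(w,X))
for t in['rocker','free_socket']:print(t,[(np.round(r['bbox']),round(r['conf'],2)) for r in eyes.look_for(t,w)[:2]])
```

```text
9.55 [0.5242 0.029  0.1632] [ 0.5652  0.8249  0.0003 -0.0003] [0.125  1.0757 0.057 ]
[279.656  212.5276]
[453.6298 196.7728]
rocker [(array([434., 196., 469., 237.]), 0.81), (array([416., 414., 439., 417.]), 0.54)]
free_socket [(array([252., 172., 310., 243.]), 0.84)]
```

View pics/p3.png

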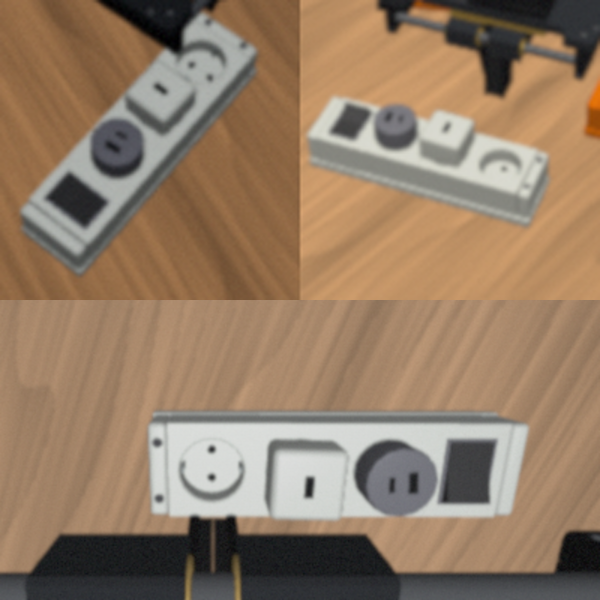

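The wrist view shows the empty mouth centred at about (281,213) in wrist-camera pixels, against a predicted (280,212), so the aim is good to 1–2 mm. The chargers are in place. I'll descend to 20 mm above the face and hold.

Request:
arm_command(
  steps=[
    {"slide":[0,0,-0.025],"rot":[0,0,0],"grip":0},
    {"slide":[0,0,-0.025],"rot":[0,0,0],"grip":0},
    {"slide":[0,0,-0.02],"rot":[0,0,0],"grip":0},
    {"slide":[0,0,-0.01],"rot":[0,0,0],"grip":0},
    {"slide":[0,0,0],"rot":[0,0,0],"grip":0},
    {"slide":[0,0,0],"rot":[0,0,0],"grip":0},
    {"slide":[0,0,0],"rot":[0,0,0],"grip":0},
    {"slide":[0,0,0],"rot":[0,0,0],"grip":0},
  ],
)

```text
time: 10.65
ee_pos: [0.5241, 0.0284, 0.0837]
eef_rot: [0.566, 0.825, 0.0, 0.0]
ft_force: [-0.4, 0.3, 0.1]
width: 0.0008
grip_force: 0.0
```

Run:
```python
from fit import *
np.set_printoptions(precision=4,suppress=True)
w=shot('wrist');b=shot('side')
s=sensors.read_state();print(s['time'],s['ee_pos'],s['eef_rot'],s['ft_force'])
A=w['pixels'][100:320,140:540,::-1];B=b['pixels'][160:290,180:320,::-1]
cv2.imwrite('pics/p4.png',np.hstack([cv2.resize(A,(400,300)),cv2.resize(B,(400,300),interpolation=cv2.INTER_CUBIC)]))
```

```text
10.75 [0.5239 0.0284 0.0835] [0.5656 0.8247 0.0001 0.0002] [-0.1016 -1.5972  0.3195]
```

View pics/p4.png

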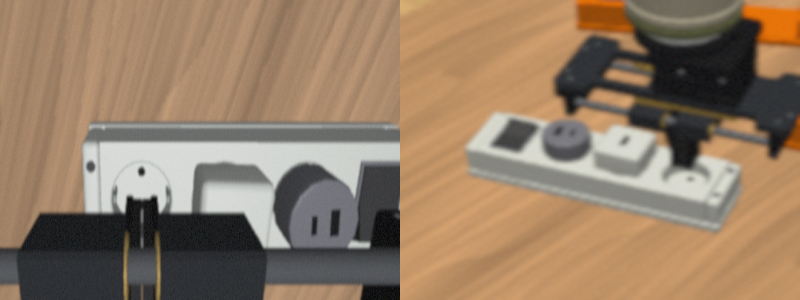

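The closed fingers, at (142,200) in the left half, line up with the middle of the socket mouth, which spans x = 112–172. They hang above it without touching, and the chargers are undisturbed. Now I'll hold.

Request:
arm_command(
  steps=[
    {"slide":[0,0,0],"rot":[0,0,0],"grip":0},
    {"slide":[0,0,0],"rot":[0,0,0],"grip":0},
    {"slide":[0,0,0],"rot":[0,0,0],"grip":0},
    {"slide":[0,0,0],"rot":[0,0,0],"grip":0},
    {"slide":[0,0,0],"rot":[0,0,0],"grip":0},
    {"slide":[0,0,0],"rot":[0,0,0],"grip":0},
    {"slide":[0,0,0],"rot":[0,0,0],"grip":0},
    {"slide":[0,0,0],"rot":[0,0,0],"grip":0},
  ],
)

```text
time: 11.75
ee_pos: [0.5238, 0.0284, 0.0833]
eef_rot: [0.566, 0.825, 0.0, 0.0]
ft_force: [-0.1, -0.7, 0.0]
width: 0.0003
grip_force: 0.0
```

Request:
arm_command(
  steps=[
    {"slide":[0,0,0],"rot":[0,0,0],"grip":0},
    {"slide":[0,0,0],"rot":[0,0,0],"grip":0},
    {"slide":[0,0,0],"rot":[0,0,0],"grip":0},
    {"slide":[0,0,0],"rot":[0,0,0],"grip":0},
    {"slide":[0,0,0],"rot":[0,0,0],"grip":0},
    {"slide":[0,0,0],"rot":[0,0,0],"grip":0},
    {"slide":[0,0,0],"rot":[0,0,0],"grip":0},
    {"slide":[0,0,0],"rot":[0,0,0],"grip":0},
  ],
)

```text
time: 12.75
ee_pos: [0.5238, 0.0284, 0.0832]
eef_rot: [0.566, 0.825, 0.0, -0.0]
ft_force: [-0.5, -0.3, -0.0]
width: 0.0005
grip_force: 0.0
```

Request:
arm_command(
  steps=[
    {"slide":[0,0,0],"rot":[0,0,0],"grip":0},
    {"slide":[0,0,0],"rot":[0,0,0],"grip":0},
    {"slide":[0,0,0],"rot":[0,0,0],"grip":0},
    {"slide":[0,0,0],"rot":[0,0,0],"grip":0},
    {"slide":[0,0,0],"rot":[0,0,0],"grip":0},
    {"slide":[0,0,0],"rot":[0,0,0],"grip":0},
    {"slide":[0,0,0],"rot":[0,0,0],"grip":0},
    {"slide":[0,0,0],"rot":[0,0,0],"grip":0},
  ],
)

```text
time: 13.75
ee_pos: [0.5238, 0.0284, 0.0833]
eef_rot: [0.566, 0.825, 0.0, 0.0]
ft_force: [0.7, 0.6, -0.8]
width: 0.0003
grip_force: 0.0
```

```bash
python3 -c "
from h import *
s=sensors.read_state();print(s['time'],s['ee_pos'],s['ft_force']);print(order.close_job())"
```

```text
13.75 [0.52381991 0.02839353 0.08327915] [ 0.66725305  0.5862472  -0.75393188]
the job is handed in; nothing more can be done
None
```

I pressed the rocker down to its stop (off), then pointed about 2 cm above the free socket, at the end of the block away from the switch, for over 3 s; the job was handed in at 13.75 s in that pose, with the chargers, mouse and mug untouched.

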